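Set the casting rings on their crucible formers

TASK

The wax patterns are ready for investing: put each of the four steel casting rings over the wax on the rubber crucible former of its own size and shape, so that every ring stands upright and fully home on its seat inside the lip, and the formers lie flat on the bench. Set the rings down, do not let them fall, and leave the two stone models where they stand.

Things in the scene. Friction and masses are not known exactly. Their poses are not given: they have to be found in the camera images.
- ring_small: the small round steel casting ring: a plain bright tube open at both ends, 34 mm outside diameter, 29 mm inside, 48 mm tall, standing upright on the bench. Origin: centre of its lower end; z up along the tube. Its yaw means nothing.
- ring_medium: the medium round steel casting ring: a plain bright tube open at both ends, 48 mm outside diameter, 43 mm inside, 54 mm tall, standing upright on the bench. Origin: centre of its lower end; z up along the tube. Its yaw means nothing.
- ring_large: the large round steel casting ring: a plain bright tube open at both ends, 66 mm outside diameter, 61 mm inside, 60 mm tall, standing upright on the bench. Origin: centre of its lower end; z up along the tube. Its yaw means nothing.
- ring_oval: the oblong steel casting ring: a tube with two straight flanks and half-round ends, 70 mm long and 44 mm wide outside, wall 2.5 mm, 54 mm tall, open at both ends, standing upright. Origin: centre of its lower end; x along its length, y across its width (grip it across the flanks), z up. A half turn changes nothing.
- former_small: the small round rubber crucible former: a loose dark grey dish, 58 mm across, flat on the bench, with one small wax crown on a wax stem in its middle (blue-green, within 6 mm of the centre, up to 39 mm above the bench). Flat seat for the ring 6 mm above the bench, 40 mm across, in a lip that flares to 52 mm across at its top, 14 mm up. Origin: centre of its underside; z up; yaw means nothing.
- former_medium: the medium round rubber crucible former: a loose dark grey dish, 72 mm across, flat on the bench, with two wax crowns on stems in its middle (blue-green, within 12 mm of the centre, up to 41 mm above the bench). Flat seat for the ring 6 mm above the bench, 54 mm across, in a lip that flares to 66 mm across at its top, 14 mm up. Origin: centre of its underside; z up; yaw means nothing.
- former_large: the large round rubber crucible former: a loose dark grey dish, 90 mm across, flat on the bench, with three wax crowns on splayed stems in its middle (blue-green, within 17 mm of the centre, up to 43 mm above the bench). Flat seat for the ring 6 mm above the bench, 72 mm across, in a lip that flares to 84 mm across at its top, 14 mm up. Origin: centre of its underside; z up; yaw means nothing.
- former_oval: the oblong rubber crucible former: a loose dark grey dish, 94 by 68 mm with half-round ends, flat on the bench, with a row of three wax crowns along its length (blue-green, 34 by 12 mm, up to 41 mm above the bench). Flat seat for the ring 6 mm up, 76 by 50 mm, in a lip that flares to 88 by 62 mm at its top, 14 mm up. Origin: centre of its underside; x along its length, z up; a half turn changes nothing.
- model_die: bystander: a small loose model of turquoise stone with a row of teeth on a stepped grey base, 50 by 60 mm and about 49 mm tall. Origin: centre of its underside; x along its 50 mm side, z up.
- model_arch: bystander: a loose cream stone cast of a full dental arch (horseshoe of teeth on a flat base), about 60 by 60 mm and 38 mm tall. Origin: on its underside at the middle; z up.
Not all that is in view belongs to the job. What is shaped like the ring_large but red is not meant.

How it is judged:
By the outcome, as a careful person would: the job done as asked, in the order asked, and still so for the second after the job is handed in, with the robot touching nothing.
It also fails if it takes over 112 s, if anything falls off the work surface, if the arm or the gripper's body presses on something with over 40 N, if the wrist force passes 120 N, or if a joint passes its speed limit or range.

ROBOT

A 6-joint arm with a two-finger parallel gripper is mounted at the origin on the work surface. World frame = base frame: x ahead of the robot, y to its left, z up, the work surface at z = 0. Lengths are in m, angles in rad, forces in N, time in s.
With the tool pointing down it reaches from about 0.35 to 0.975 m from the base axis. Payload 4.9 kg.
Tool frame: the origin (TCP) lies on the centre line of the jaws, within the pads' length; the fingertips stand 22 mm ahead of it and the grasp point (between the pads) lies 3 mm ahead of it; y points along the fingers, z is the direction in which the jaws open and shut, and the axes are right-handed (so a half turn about y gives the same grasp; the last joint's range is limited). The gripper opens to 85 mm and grips with 20 to 120 N. Pads are 22 mm wide; open, the fingers measure 114 mm over their backs; the gripper's body (76 mm by 85 mm) begins 54 mm behind the grasp point. The pads swing forward as they close: fully open they stand 13 mm farther back than shut.
Start: joints at [-1.462, 0.053, 1.613, -0, 1.476, -0.119], TCP at [0.141, -0.609, 0.253] pointing down, gripper open.
Joint ranges: [-3.01, 3.01], [-1.01, 2.22], [0.06, 2.58], [-1.02, 4.17], [0.09, 2.62], [-3.14, 3.14]. Speed limits (rad/s): [2.57, 2.57, 3.14, 3.14, 3.14, 3.14].

INTERFACE

Orientations are given as [roll, pitch, yaw] about the fixed x, y, z axes, in that order (R = Rz(yaw) Ry(pitch) Rx(roll)).
In Python, from workcell import * gives the robot as it stands.
- The arm moves only by the tool carry_out, never from a script. Its argument "motion" is a list of rows, each an object with "gripper": the finger opening in m, from 0 to 0.0854; "travel": the shift along the tool's x, y, z in m, a list of three; "twist": the turn, a rotation vector about the tool's x, y, z in degrees, a list of three. In form: [{"gripper": gripper, "travel": [x, y, z], "twist": [rx, ry, rz]}, ...]. A call has exactly 8 rows; each row is the pose to reach, as a shift and turn from the pose commanded when the call began, along the tool's axes at that moment; what a row does not reach only later rows make up. A row lasts 1/8 s, in which the tool goes at most 62.5 mm and 10.7 degrees, less where a joint would pass 70% of its speed; a pose out of reach is approached as far as the arm can. A call with a gripper value outside its range is refused whole. The fingers move at their own pace and stop on an object; "grip_force" is the grip in N (left out, the last holds). Time passes only in rows, so rows that repeat a pose let the fingers close, or fill a call up. It gives the time, the measured TCP pose, the force and the opening at its end, in the units of the state.
- get_obs(): the state, without advancing time (a new reading comes with each control period).
- grab_frame(name): name is "scene" or "top"; returns a dict with "pixels" (400x640x3 uint8, red, green, blue), "intrinsics" (3x3 intrinsics, pixels), "k1" (the pictures are not rectified: a ray, as slopes to the right and down, at radius r is drawn at 1 + k1 r^2 times it, then the intrinsics apply), "R" (3x3) and "t" (3): a world point X has camera coordinates R X + t. Camera axes: x right, y down, z forward; pixel columns grow to the right and rows downward; lengths in m; the calibration is good to about 2 mm. A picture is of the moment at which its call begins. There is no depth.
- sign_off(): hands the job in, once; it reports no verdict.
Trained networks look in a picture, given as the dict that the camera call returned (one of the last four; its "shot" number tells which), for a name from the list of things; names that differ only in an ending like _2 or _b are one class to them, and where a whole thing is asked for, a point or a joint stands for the part that bears it (a point fixed in the world has none). Each returns a list of dicts, best first, with "confidence" (0 to 1); they miss things now and then, are a little off and sometimes report something else, mostly with a low value. They report only what shows in the picture. A call takes as long as a camera call. They do not tell look-alikes from the thing itself.
- cut_out(picture, target): "pixels" (400x640 bool, what is visible of it) and "box" ([left, top, right, bottom] as shares, 0 to 1, of the picture: columns of its width, rows of its height, round what is visible of it).
- pinpoint(picture, target): "at" ([column, row] as shares, 0 to 1, of the picture: columns of its width, rows of its height: a listed point, or the origin of a listed thing).
The state is a dict: "t": time; "joints": joint angles; "qvel": joint speeds; "joint_torque": joint torques, N m; "ee_pos": TCP position; "eef_rot": TCP orientation; "ft_force": force on the tool from outside, world axes, zero at the start; "wrist_torque": the same for the moment, N m; "gripper_width": finger opening in m.
Only numpy, scipy, OpenCV 4.12 (cv2) and the standard library are available. Lean on these libraries where they do the work, as an engineer would, in place of code of your own. Each camera call takes 0.05 s, during which the arm holds its last target.

## Working session

There is one attempt and no reset: what is moved stays moved. The work goes in short steps, Python scripts to look and compute and a tool call to move; the robot and the scene stay as the last step left them, time stands still between calls to the robot, and variables do not carry over. Pictures are saved under pics/ and viewed, and the job is handed in when it is done.

Besides the shell and the picture viewer there is one more tool, called after "Request:" as name(argument=value, ...) on one line, values as JSON. carry_out: Moves the arm, as the interface text tells. Its arguments: {"type":"object","properties":{"motion":{"type":"array","items":{"type":"object","properties":{"gripper":{"type":"number"},"travel":{"type":"array","items":{"type":"number"}},"twist":{"type":"array","items":{"type":"number"}}}}},"grip_force":{"type":"number"}},"required":["motion"]}

```bash
mkdir -p pics; ls; python3 - <<'E'
from workcell import *
import cv2,json
o=get_obs();print({k:np.round(v,4).tolist() if 'np' in globals() else v for k,v in o.items()})
for n in ("scene","top"):
    p=grab_frame(n);cv2.imwrite(f"pics/{n}0.png",p["pixels"][:,:,::-1]);print(n,p["intrinsics"],p["k1"],p["R"],p["t"],p["shot"])
E
```

```text
pics
{'t': 0.0, 'joints': array([-1.46203275e+00,  5.33575957e-02,  1.61431706e+00, -3.74079883e-05,
        1.47600856e+00, -1.18998661e-01]), 'qvel': array([-0.00017377, -0.00011434, -0.00067514,  0.00188011, -0.00179431,
       -0.00118619]), 'joint_torque': array([-5.30965135e-04, -3.93682408e+01, -3.70183682e+01, -3.72014401e-04,
        7.00846067e-03, -2.20288956e-05]), 'ee_pos': array([ 0.14105105, -0.60826919,  0.25204875]), 'eef_rot': array([-1.57287653e+00,  2.11218616e-04, -2.91382705e+00]), 'ft_force': array([-0.64243592, -0.03568677, -0.085129  ]), 'wrist_torque': array([-0.02549858, -0.04244004,  0.02128757]), 'gripper_width': 0.08600268009874536}
scene [[440.84002422   0.         318.59060072]
 [  0.         440.84002422 191.60816331]
 [  0.           0.           1.        ]] -0.07216629902041842 [[ 0.85534053  0.51794006 -0.01143124]
 [ 0.33236547 -0.5655361  -0.75478614]
 [-0.39739876  0.64179982 -0.65587134]] [-0.43740571 -0.12553152  1.3301552 ] 1
top [[481.48417547   0.         318.15113825]
 [  0.         481.48417547 203.72896101]
 [  0.           0.           1.        ]] 0.027912115914752626 [[-0.00755587 -0.99992806 -0.00931565]
 [-0.99913519  0.00793014 -0.0408164 ]
 [ 0.04088734  0.00899919 -0.99912324]] [0.01396669 0.51311082 1.31524923] 2
```

View pics/scene0.png

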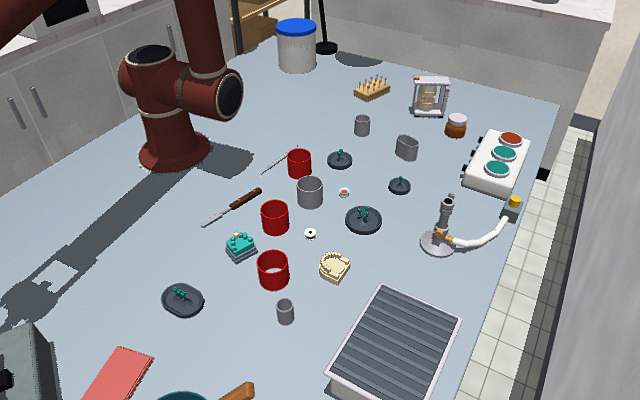

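View pics/top0.png

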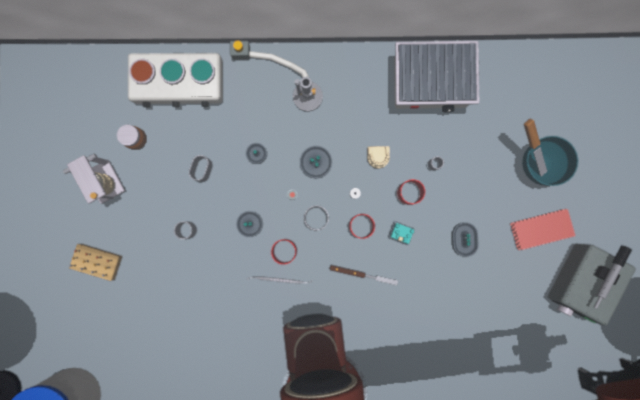

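```bash
cat > h.py <<'E'
from workcell import *
import numpy as np,cv2
from scipy.optimize import minimize,least_squares
from scipy.spatial.transform import Rotation as Ro
def proj(p,X):
    X=np.atleast_2d(X);c=X@np.array(p["R"]).T+np.array(p["t"]);s=c[:,:2]/c[:,2:];r2=(s**2).sum(1,keepdims=True)
    s=s*(1+p["k1"]*r2);K=np.array(p["intrinsics"]);return s*[K[0,0],K[1,1]]+[K[0,2],K[1,2]]
def ground(p,uv,z):
    f=lambda q:proj(p,[q[0],q[1],z])[0]-uv
    return least_squares(f,[0.5,0]).x
def shape(L,W,n=48):  # stadium outline
    a=np.linspace(0,2*np.pi,n,endpoint=False);r=W/2;q=np.c_[np.cos(a),np.sin(a)]*r
    q[:,0]+=np.sign(np.round(q[:,0],9))*(L-W)/2;return q
DIM={"ring_small":(.034,.034,.048),"ring_medium":(.048,.048,.054),"ring_large":(.066,.066,.060),"ring_oval":(.070,.044,.054),
"former_small":(.058,.058,.014,.006,.039),"former_medium":(.072,.072,.014,.012,.041),"former_large":(.090,.090,.014,.017,.043),"former_oval":(.094,.068,.014,.010,.041)}
def pts(n,x,y,yaw,z=0):
    d=DIM[n];o=shape(d[0],d[1]);c,s=np.cos(yaw),np.sin(yaw);o=o@np.array([[c,s],[-s,c]])+[x,y]
    return np.r_[np.c_[o,np.full(len(o),z)],np.c_[o,np.full(len(o),z+d[2])]]
def fit(n,views,x0,z=0):
    # edge-based fit: compare hull of projected model with hull of mask through a soft area difference (4x supersampled)
    S=6;ms=[]
    for p,m in views:
        c,_=cv2.findContours(m.astype(np.uint8),cv2.RETR_EXTERNAL,cv2.CHAIN_APPROX_NONE)
        ys,xs=np.where(m);b=(xs.min()-8,ys.min()-8,xs.max()+9,ys.max()+9)
        big=cv2.resize(m[max(b[1],0):b[3],max(b[0],0):b[2]].astype(np.float32),None,fx=S,fy=S,interpolation=cv2.INTER_LINEAR)
        bw=(big>.5).astype(np.uint8);cc,_=cv2.findContours(bw,cv2.RETR_EXTERNAL,cv2.CHAIN_APPROX_NONE)
        h=np.zeros_like(bw);cv2.fillConvexPoly(h,cv2.convexHull(np.vstack(cc)),1);ms.append((p,h,(max(b[0],0),max(b[1],0))))
    def cost(q):
        t=0
        for p,h,b in ms:
            uv=(proj(p,pts(n,*q[:2],q[2] if len(q)>2 else 0,z))-b+.5)*S-.5
            g=np.zeros_like(h);cv2.fillConvexPoly(g,cv2.convexHull(np.round(uv*16).astype(np.int32).reshape(-1,1,2)),1,shift=4)
            t+=(g!=h).sum()/h.sum()
        return t
    k=len(x0);best=None
    for it in range(2):
        sim=np.vstack([x0]+[np.array(x0)+np.eye(k)[i]*([.006,.006,.3][i]) for i in range(k)])
        r=minimize(cost,x0,method="Nelder-Mead",options=dict(initial_simplex=sim,xatol=1e-4,fatol=1e-4));x0=r.x
    return r.x,r.fun/len(ms)
E
cat > det.py <<'E'
from h import *
T=grab_frame("top");Sx=grab_frame("scene")
for n in list(DIM)+["model_die","model_arch"]:
    for nm,p in(("top",T),("scn",Sx)):
        r=cut_out(p,n);q=pinpoint(p,n)
        for d in r[:6]:
            ys,xs=np.where(d["pixels"]);
            print(n,nm,"cut %.2f"%d["confidence"],"px",xs.mean().round(1),ys.mean().round(1),len(xs),"gnd",ground(p,[xs.mean(),ys.mean()],.02).round(3))
        for d in q[:6]:
            uv=np.array(d["at"])*[640,400];print(n,nm," pin %.2f"%d["confidence"],uv.round(1),ground(p,uv,0).round(3))
E
python3 det.py
```

```text
ring_small top  pin 0.65 [432.9 163.6] [ 0.623 -0.309]
ring_small scn cut 0.90 px 284.6 311.5 442 gnd [ 0.619 -0.308]
ring_small scn  pin 0.76 [289.5 319.1] [ 0.629 -0.307]
ring_small scn  pin 0.25 [309.4 200.4] [0.474 0.016]
ring_medium top cut 0.71 px 185.1 228.9 166 gnd [0.447 0.374]
ring_medium top  pin 0.46 [191.2 230.4] [0.442 0.362]
ring_medium scn cut 0.71 px 361.8 125.2 325 gnd [0.441 0.38 ]
ring_medium scn cut 0.62 px 309.5 191.8 786 gnd [0.468 0.026]
ring_medium scn  pin 0.74 [363.  133.7] [0.453 0.367]
ring_large top cut 0.65 px 412.8 192.2 207 gnd [ 0.542 -0.249]
ring_large top cut 0.45 px 282.9 251.1 105 gnd [0.384 0.107]
ring_large top  pin 0.74 [407.8 194.4] [ 0.538 -0.238]
ring_large top  pin 0.73 [358.4 223.7] [ 0.457 -0.101]
ring_large top  pin 0.72 [284.2 248.4] [0.391 0.105]
ring_large top  pin 0.41 [314.6 216.6] [0.478 0.02 ]
ring_large scn cut 0.87 px 272.9 270.1 1132 gnd [ 0.537 -0.234]
ring_large scn cut 0.71 px 298.7 163.2 650 gnd [0.377 0.114]
ring_large scn cut 0.69 px 274.4 216.5 895 gnd [ 0.443 -0.096]
ring_large scn cut 0.67 px 309.9 191.9 839 gnd [0.47
[... 1738 characters left out ...]
] [ 0.424 -0.213]
model_die top  pin 0.19 [251.3 224.8] [0.457 0.196]
model_die scn cut 0.64 px 239.7 247.1 684 gnd [ 0.433 -0.218]
model_die scn  pin 0.70 [241.9 252.6] [ 0.435 -0.217]
model_arch top cut 0.67 px 378.4 155.5 414 gnd [ 0.644 -0.156]
model_arch top  pin 0.79 [378.  159.5] [ 0.635 -0.157]
model_arch top  pin 0.66 [400.5 234.9] [ 0.426 -0.217]
model_arch top  pin 0.54 [252.4 223.7] [0.46  0.193]
model_arch top  pin 0.22 [430.9 161.3] [ 0.629 -0.304]
model_arch scn cut 0.55 px 333.0 266.8 792 gnd [ 0.645 -0.159]
model_arch scn cut 0.20 px 363.4 219.5 840 gnd [0.636 0.005]
model_arch scn  pin 0.70 [331.  275.9] [ 0.646 -0.169]
model_arch scn  pin 0.53 [240.4 250.1] [ 0.427 -0.212]
```

```bash
cat > fitall.py <<'E'
from h import *
T=grab_frame("top");Sx=grab_frame("scene")
seed={"ring_small":(.62,-.308),"ring_medium":(.447,.374),"ring_large":(.475,.02),"ring_oval":(.612,.337,2.),"former_small":(.655,.182),"former_medium":(.462,.195),"former_large":(.632,.008),"former_oval":(.415,-.39,0.1)}
T4=cv2.resize(T["pixels"][:,:,::-1],None,fx=4,fy=4,interpolation=cv2.INTER_CUBIC);S4=cv2.resize(Sx["pixels"][:,:,::-1],None,fx=4,fy=4,interpolation=cv2.INTER_CUBIC)
tiles=[]
for n,s in seed.items():
    views=[];res={}
    for nm,p in(("T",T),("S",Sx)):
        c=proj(p,[s[0],s[1],.02])[0];best=None
        for d in cut_out(p,n):
            ys,xs=np.where(d["pixels"])
            if np.hypot(xs.mean()-c[0],ys.mean()-c[1])<12: best=d["pixels"];break
        if best is not None: views.append((p,best));res[nm]=fit(n,[(p,best)],s)
    r=fit(n,views,s);res["B"]=r
    print(n,{k:(v[0].round(4).tolist(),round(v[1],3)) for k,v in res.items()})
    q=r[0]
    for p,im in((T,T4),(Sx,S4)):
        uv=(proj(p,pts(n,*q[:2],q[2] if len(q)>2 else 0))+.5)*4-.5;im2=im.copy();k=len(uv)//2
        for i in(uv[:k],uv[k:]): cv2.polylines(im2,[np.round(i).astype(np.int32)],True,(0,255,0) if i is uv[k:] else (0,0,255),1)
        c=uv.mean(0).astype(int);c=np.clip(c,100,None);tiles.append(cv2.resize(im2[c[1]-100:c[1]+100,c[0]-100:c[0]+100],(200,200)))
g=np.vstack([np.hstack(tiles[i:i+4]) for i in range(0,16,4)])
cv2.imwrite("pics/"+__import__("sys").argv[1],g[:, :])
E
python3 fitall.py fit0.png; python3 -c "
import cv2;g=cv2.imread('pics/fit0.png');print(g.shape);cv2.imwrite('pics/fit0a.png',g[:400]);cv2.imwrite('pics/fit0b.png',g[400:])"
```

```text
ring_small {'T': ([0.6204, -0.3106], np.float64(0.049)), 'S': ([0.6201, -0.3093], np.float64(0.074)), 'B': ([0.6205, -0.3104], np.float64(0.065))}
ring_medium {'T': ([0.4462, 0.3728], np.float64(0.052)), 'S': ([0.4439, 0.3709], np.float64(0.051)), 'B': ([0.4454, 0.3718], np.float64(0.081))}
ring_large {'S': ([0.475, 0.016], np.float64(0.036)), 'B': ([0.475, 0.016], np.float64(0.036))}
ring_oval {'T': ([0.6123, 0.3326, 2.7495], np.float64(0.039)), 'B': ([0.6123, 0.3326, 2.7495], np.float64(0.039))}
former_small {'T': ([0.6558, 0.18], np.float64(0.03)), 'S': ([0.6558, 0.1834], np.float64(0.056)), 'B': ([0.6558, 0.1809], np.float64(0.072))}
former_medium {'T': ([0.4599, 0.1998], np.float64(0.035)), 'S': ([0.46, 0.2003], np.float64(0.087)), 'B': ([0.4598, 0.2001], np.float64(0.063))}
former_large {'T': ([0.6305, 0.0153], np.float64(0.024)), 'S': ([0.6289, 0.0166], np.float64(0.06)), 'B': ([0.6301, 0.0154], np.float64(0.048))}
former_oval {'T': ([0.4142, -0.3906, 0.0583], np.float64(0.02)), 'S': ([0.4121, -0.3899, 0.0637], np.float64(0.037)), 'B': ([0.4137, -0.3906, 0.0495], np.float64(0.04))}
(800, 800, 3)
```

View pics/fit0a.png

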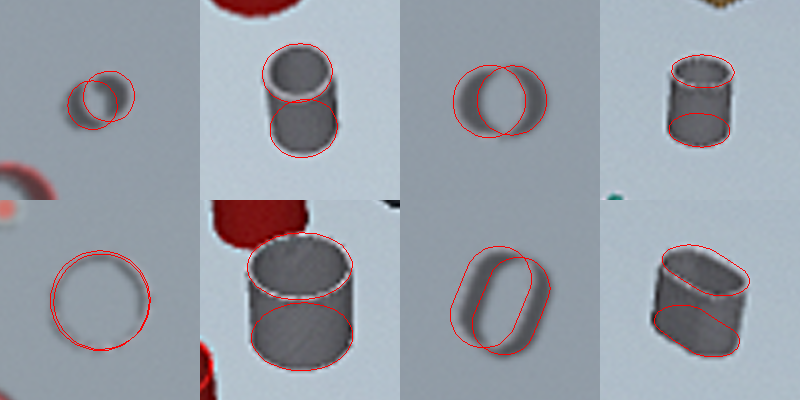

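View pics/fit0b.png

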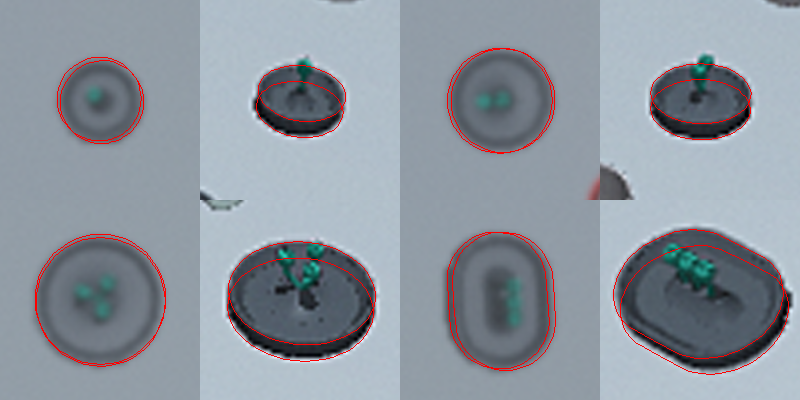

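```bash
cat > go.py <<'E'
import sys
from h import *
# usage: go.py x y z yaw(or -)   -> travel/twist from the present pose
o=get_obs();P=np.array(o["ee_pos"]);e=np.array(o["eef_rot"]);R=Ro.from_euler("xyz",e).as_matrix()
print("t %.2f pos %s rot %s f %s w %.4f j %s"%(o["t"],P.round(4),e.round(4),np.round(o["ft_force"],1),o["gripper_width"],np.round(o["joints"],2)))
for a in sys.argv[1:]:
    v=a.split(",");T=np.array([P[i] if v[i]=="-" else float(v[i]) for i in range(3)]);yaw=e[2] if v[3]=="-" else float(v[3])
    Rt=Ro.from_euler("xyz",[-np.pi/2,0,yaw]).as_matrix()
    print(a,"travel mm",(R.T@(T-P)*1e3).round(1),"twist",np.degrees(Ro.from_matrix(R.T@Rt).as_rotvec()).round(2))
E
python3 go.py .6205,-.3104,.15,-2.914 .6205,-.3104,.040,-2.914
```

```text
t 3.10 pos [ 0.1411 -0.6088  0.2533] rot [-1.5708  0.     -2.9138] f [-0.9  0.2  0.1] w 0.0855 j [-1.46  0.05  1.61  0.    1.48 -0.12]
.6205,-.3104,.15,-2.914 travel mm [-534.4  103.3 -182.5] twist [ 0.    0.01 -0.  ]
.6205,-.3104,.040,-2.914 travel mm [-534.4  213.3 -182.5] twist [ 0.    0.01 -0.  ]
```

Request:
carry_out(motion=[{"gripper":0.06,"travel":[-0.03,0.0,-0.01],"twist":[0,0,0]},{"gripper":0.06,"travel":[-0.075,0.01,-0.025],"twist":[0,0,0]},{"gripper":0.06,"travel":[-0.13,0.02,-0.044],"twist":[0,0,0]},{"gripper":0.06,"travel":[-0.185,0.03,-0.063],"twist":[0,0,0]},{"gripper":0.06,"travel":[-0.24,0.04,-0.082],"twist":[0,0,0]},{"gripper":0.06,"travel":[-0.295,0.05,-0.101],"twist":[0,0,0]},{"gripper":0.06,"travel":[-0.35,0.06,-0.12],"twist":[0,0,0]},{"gripper":0.06,"travel":[-0.4,0.07,-0.137],"twist":[0,0,0]}])

```text
t: 4.1
ee_pos: [0.5015, -0.3838, 0.1832]
eef_rot: [-1.57, 0.0, -2.913]
ft_force: [0.5, -0.7, -0.3]
gripper_width: 0.06
```

```bash
python3 go.py .6205,-.3104,.13,-2.914
```

```text
t 4.10 pos [ 0.5015 -0.3838  0.1832] rot [-1.5703e+00  3.0000e-04 -2.9133e+00] f [ 0.5 -0.7 -0.3] w 0.0600 j [-0.77  0.12  1.66 -0.    1.36  0.57]
.6205,-.3104,.13,-2.914 travel mm [-132.5   53.2  -44.6] twist [-0.03  0.04 -0.02]
```

Request:
carry_out(motion=[{"gripper":0.06,"travel":[-0.04,0.015,-0.014],"twist":[0,0,0]},{"gripper":0.06,"travel":[-0.075,0.028,-0.026],"twist":[0,0,0]},{"gripper":0.06,"travel":[-0.105,0.04,-0.036],"twist":[0,0,0]},{"gripper":0.06,"travel":[-0.125,0.05,-0.0425],"twist":[0,0,0]},{"gripper":0.06,"travel":[-0.134,0.0533,-0.0455],"twist":[0,0,0]},{"gripper":0.06,"travel":[-0.134,0.0533,-0.0455],"twist":[0,0,0]},{"gripper":0.06,"travel":[-0.134,0.07,-0.0455],"twist":[0,0,0]},{"gripper":0.06,"travel":[-0.134,0.083,-0.0455],"twist":[0,0,0]}])

```text
t: 5.1
ee_pos: [0.6192, -0.3109, 0.0991]
eef_rot: [-1.571, -0.001, -2.915]
ft_force: [-0.1, -0.0, -0.6]
gripper_width: 0.0601
```

```bash
python3 go.py .6205,-.3104,.040,-2.914; python3 - <<'E'
from h import *
p=grab_frame("scene");i=p["pixels"][200:380,180:400,::-1];cv2.imwrite("pics/a1.png",cv2.resize(i,None,fx=3,fy=3))
E
```

```text
t 5.10 pos [ 0.6192 -0.3109  0.0991] rot [-1.5712e+00 -6.0000e-04 -2.9149e+00] f [-0.1 -0.  -0.6] w 0.0601 j [-0.57  0.34  1.56 -0.    1.25  0.77]
.6205,-.3104,.040,-2.914 travel mm [-1.4 59.1 -0.2] twist [ 0.03 -0.05  0.04]
```

View pics/a1.png

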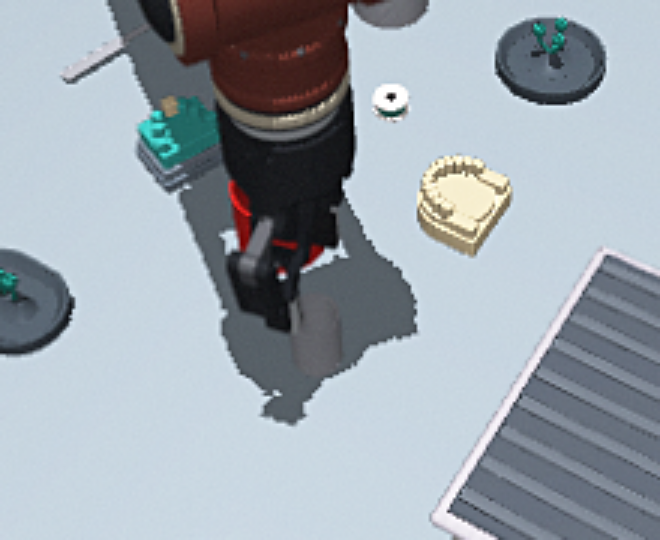

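Request:
carry_out(motion=[{"gripper":0.06,"travel":[-0.001,0.015,0],"twist":[0,0,0]},{"gripper":0.06,"travel":[-0.001,0.03,0],"twist":[0,0,0]},{"gripper":0.06,"travel":[-0.001,0.045,0],"twist":[0,0,0]},{"gripper":0.06,"travel":[-0.001,0.055,0],"twist":[0,0,0]},{"gripper":0.06,"travel":[-0.001,0.059,0],"twist":[0,0,0]},{"gripper":0.04,"travel":[-0.001,0.059,0],"twist":[0,0,0]},{"gripper":0.028,"travel":[-0.001,0.059,0],"twist":[0,0,0]},{"gripper":0.028,"travel":[-0.001,0.059,0],"twist":[0,0,0]}], grip_force=40)

```text
t: 6.15
ee_pos: [0.6215, -0.3105, 0.042]
eef_rot: [-1.57, 0.001, -2.914]
ft_force: [1.2, -0.3, 0.7]
gripper_width: 0.0329
```

```bash
python3 go.py .6558,.1809,.16,-2.914; python3 - <<'E'
from h import *
p=grab_frame("scene");i=p["pixels"][200:380,180:400,::-1];cv2.imwrite("pics/a2.png",cv2.resize(i,None,fx=3,fy=3))
E
```

```text
t 6.15 pos [ 0.6215 -0.3105  0.042 ] rot [-1.5698e+00  9.0000e-04 -2.9138e+00] f [ 1.2 -0.3  0.7] w 0.0329 j [-0.57  0.41  1.57 -0.    1.16  0.77]
.6558,.1809,.16,-2.914 travel mm [-144.5 -118.3 -470.8] twist [-0.06  0.01 -0.05]
```

View pics/a2.png

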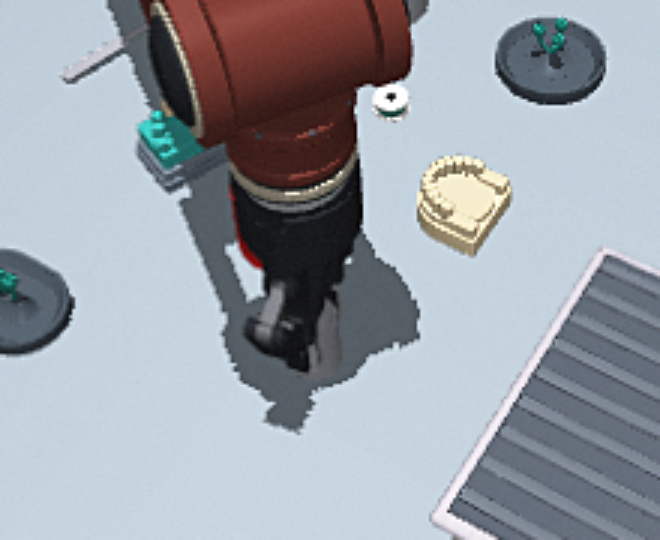

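Request:
carry_out(motion=[{"gripper":0.028,"travel":[0,-0.015,0],"twist":[0,0,0]},{"gripper":0.028,"travel":[0,-0.045,0],"twist":[0,0,0]},{"gripper":0.028,"travel":[0,-0.08,0],"twist":[0,0,0]},{"gripper":0.028,"travel":[-0.006,-0.1,-0.02],"twist":[0,0,0]},{"gripper":0.028,"travel":[-0.018,-0.1,-0.06],"twist":[0,0,0]},{"gripper":0.028,"travel":[-0.034,-0.1,-0.11],"twist":[0,0,0]},{"gripper":0.028,"travel":[-0.05,-0.1,-0.165],"twist":[0,0,0]},{"gripper":0.028,"travel":[-0.067,-0.1,-0.22],"twist":[0,0,0]}])

```text
t: 7.2
ee_pos: [0.636, -0.0777, 0.1414]
eef_rot: [-1.572, -0.0, -2.913]
ft_force: [-0.1, 1.4, -0.2]
gripper_width: 0.0326
```

Request:
carry_out(motion=[{"gripper":0.028,"travel":[-0.017,0,-0.055],"twist":[0,0,0]},{"gripper":0.028,"travel":[-0.034,0,-0.11],"twist":[0,0,0]},{"gripper":0.028,"travel":[-0.05,0,-0.16],"twist":[0,0,0]},{"gripper":0.028,"travel":[-0.064,0,-0.205],"twist":[0,0,0]},{"gripper":0.028,"travel":[-0.073,0,-0.235],"twist":[0,0,0]},{"gripper":0.028,"travel":[-0.0777,0,-0.2507],"twist":[0,0,0]},{"gripper":0.028,"travel":[-0.0777,0.01,-0.2507],"twist":[0,0,0]},{"gripper":0.028,"travel":[-0.0777,0.02,-0.2507],"twist":[0,0,0]}])

```text
t: 8.2
ee_pos: [0.6554, 0.18, 0.1203]
eef_rot: [-1.57, -0.001, -2.915]
ft_force: [-0.6, -0.1, -0.4]
gripper_width: 0.0326
```

```bash
cat > look.py <<'E'
import sys
from h import *
x,y,z=map(float,sys.argv[1:4])
ims=[]
for n in("scene","top"):
    p=grab_frame(n);c=proj(p,[x,y,z])[0].astype(int);a=60
    c=np.clip(c,a,[640-a,400-a]);i=p["pixels"][c[1]-a:c[1]+a,c[0]-a:c[0]+a,::-1];print(n,"crop origin",c-a);ims.append(cv2.resize(i,(400,400),interpolation=cv2.INTER_CUBIC))
cv2.imwrite("pics/"+sys.argv[4],np.hstack(ims))
E
python3 go.py .6558,.1809,.0473,-2.914; python3 look.py .656 .181 .05 b1.png
```

```text
t 8.20 pos [0.6554 0.18   0.1203] rot [-1.5705e+00 -1.0000e-03 -2.9146e+00] f [-0.6 -0.1 -0.4] w 0.0326 j [ 0.16  0.29  1.58 -0.    1.28  1.5 ]
.6558,.1809,.0473,-2.914 travel mm [-0.7 73.  -0.8] twist [-0.02 -0.04  0.06]
scene crop origin [341 113]
top crop origin [193  90]
```

View pics/b1.png

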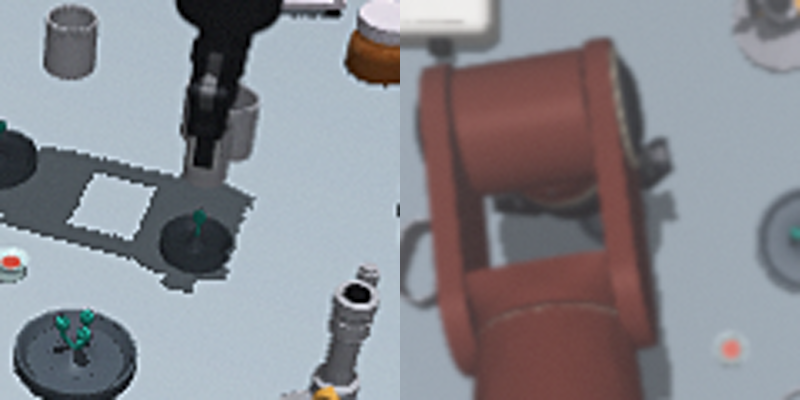

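```bash
cat > ov.py <<'E'
import sys
from h import *
# ov.py out name,x,y,z,yaw ...   (first centres the crop)
it=[(a.split(",")[0],)+tuple(map(float,a.split(",")[1:])) for a in sys.argv[2:]]
p=grab_frame("scene");im=cv2.resize(p["pixels"][:,:,::-1],None,fx=6,fy=6,interpolation=cv2.INTER_CUBIC)
for n,x,y,z,w in it:
    uv=(proj(p,pts(n,x,y,w,z))+.5)*6-.5;k=len(uv)//2
    for j in(uv[:k],uv[k:]):cv2.polylines(im,[np.round(j).astype(np.int32)],True,(0,0,255) if n[0]=="r" else (0,220,0),1)
c=((proj(p,[it[0][1],it[0][2],it[0][3]+.03])[0]+.5)*6).astype(int)
cv2.imwrite("pics/"+sys.argv[1],im[max(c[1]-280,0):c[1]+280,max(c[0]-300,0):c[0]+300])
E
python3 ov.py b2.png ring_small,.6558,.1809,.079,0 former_small,.6558,.1809,0,0
```

```text
(no output)
```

View pics/b2.png

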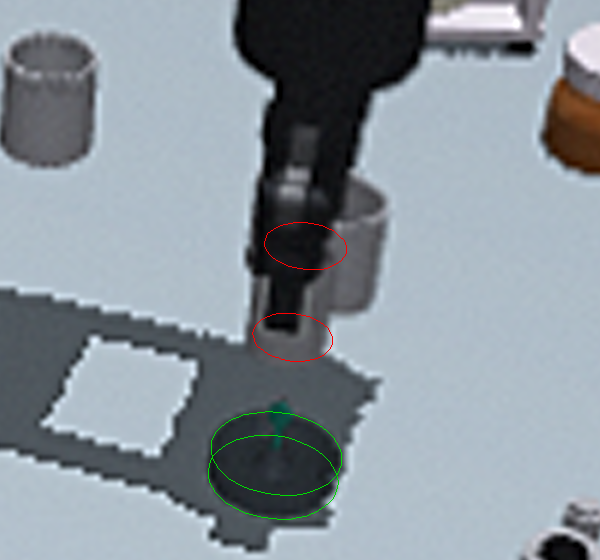

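Request:
carry_out(motion=[{"gripper":0.028,"travel":[0,0.015,-0.001],"twist":[0,0,0]},{"gripper":0.028,"travel":[0,0.032,-0.001],"twist":[0,0,0]},{"gripper":0.028,"travel":[0,0.048,-0.001],"twist":[0,0,0]},{"gripper":0.028,"travel":[0,0.059,-0.001],"twist":[0,0,0]},{"gripper":0.028,"travel":[0,0.066,-0.001],"twist":[0,0,0]},{"gripper":0.028,"travel":[0,0.069,-0.001],"twist":[0,0,0]},{"gripper":0.028,"travel":[0,0.071,-0.001],"twist":[0,0,0]},{"gripper":0.028,"travel":[0,0.072,-0.001],"twist":[0,0,0]}])

```text
t: 9.35
ee_pos: [0.6559, 0.182, 0.0498]
eef_rot: [-1.571, 0.001, -2.914]
ft_force: [-0.0, -0.2, -0.8]
gripper_width: 0.0326
```

```bash
python3 go.py; python3 ov.py b3.png ring_small,.6558,.1809,.007,0 former_small,.6558,.1809,0,0
```

```text
t 9.35 pos [0.6559 0.182  0.0498] rot [-1.5707e+00  1.0000e-03 -2.9138e+00] f [-0.  -0.2 -0.8] w 0.0326 j [ 0.16  0.37  1.61 -0.    1.16  1.5 ]
```

View pics/b3.png

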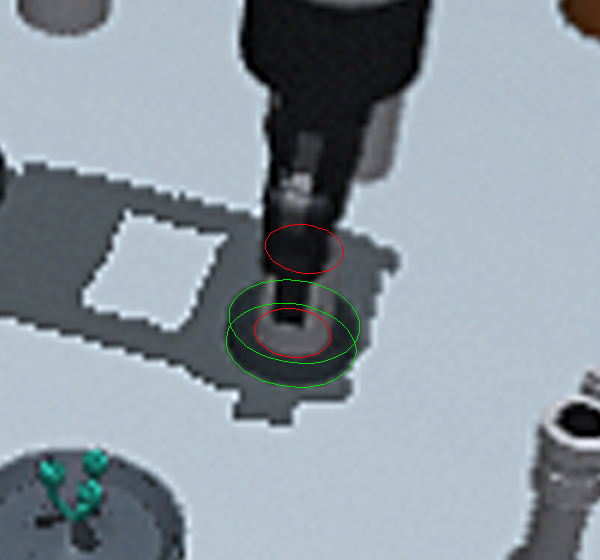

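Request:
carry_out(motion=[{"gripper":0.028,"travel":[0,0.0005,0],"twist":[0,0,0]},{"gripper":0.028,"travel":[0,0.001,0],"twist":[0,0,0]},{"gripper":0.028,"travel":[0,0.0014,0],"twist":[0,0,0]},{"gripper":0.028,"travel":[0,0.0018,0],"twist":[0,0,0]},{"gripper":0.028,"travel":[0,0.002,0],"twist":[0,0,0]},{"gripper":0.028,"travel":[0,0.0022,0],"twist":[0,0,0]},{"gripper":0.028,"travel":[0,0.0024,0],"twist":[0,0,0]},{"gripper":0.028,"travel":[0,0.0024,0],"twist":[0,0,0]}])

```text
t: 10.4
ee_pos: [0.6557, 0.182, 0.048]
eef_rot: [-1.571, -0.0, -2.914]
ft_force: [-3.4, 0.1, 6.5]
gripper_width: 0.0331
```

Request:
carry_out(motion=[{"gripper":0.036,"travel":[0,0,0],"twist":[0,0,0]},{"gripper":0.042,"travel":[0,0,0],"twist":[0,0,0]},{"gripper":0.05,"travel":[0,0,0],"twist":[0,0,0]},{"gripper":0.06,"travel":[0,0,0],"twist":[0,0,0]},{"gripper":0.06,"travel":[0,-0.01,0],"twist":[0,0,0]},{"gripper":0.06,"travel":[0,-0.03,0],"twist":[0,0,0]},{"gripper":0.06,"travel":[0,-0.055,0],"twist":[0,0,0]},{"gripper":0.06,"travel":[0,-0.08,0],"twist":[0,0,0]}])

```text
t: 11.4
ee_pos: [0.6562, 0.1821, 0.1298]
eef_rot: [-1.571, 0.002, -2.914]
ft_force: [0.2, -0.3, 0.2]
gripper_width: 0.0602
```

```bash
python3 go.py .4454,.3718,.14,-2.914; python3 ov.py b4.png ring_small,.6558,.1809,.006,0 former_small,.6558,.1809,0,0
```

```text
t 11.40 pos [0.6562 0.1821 0.1298] rot [-1.5706e+00  2.3000e-03 -2.9138e+00] f [ 0.2 -0.3  0.2] w 0.0602 j [0.16 0.28 1.57 0.   1.29 1.5 ]
.4454,.3718,.14,-2.914 travel mm [ 162.5  -10.6 -232.4] twist [-0.01  0.01 -0.13]
```

View pics/b4.png

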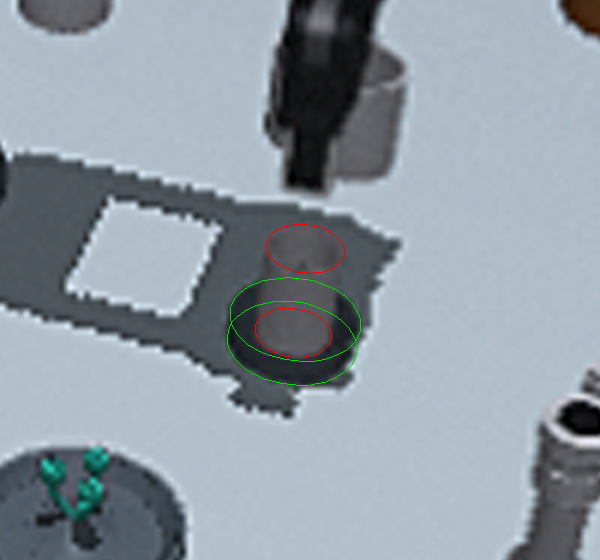

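Request:
carry_out(motion=[{"gripper":0.072,"travel":[0.015,0,-0.021],"twist":[0,0,0]},{"gripper":0.072,"travel":[0.042,0,-0.06],"twist":[0,0,0]},{"gripper":0.072,"travel":[0.074,0,-0.106],"twist":[0,0,0]},{"gripper":0.072,"travel":[0.106,0,-0.152],"twist":[0,0,0]},{"gripper":0.072,"travel":[0.137,0,-0.197],"twist":[0,0,0]},{"gripper":0.072,"travel":[0.155,0,-0.222],"twist":[0,0,0]},{"gripper":0.072,"travel":[0.162,0,-0.2324],"twist":[0,0,0]},{"gripper":0.072,"travel":[0.162,0.01,-0.2324],"twist":[0,0,0]}])

```text
t: 12.45
ee_pos: [0.4451, 0.3724, 0.1172]
eef_rot: [-1.571, 0.002, -2.912]
ft_force: [-0.4, -0.3, -0.4]
gripper_width: 0.0718
```

```bash
python3 go.py .4454,.3718,.044,-2.914;python3 ov.py c1.png ring_medium,.4454,.3718,0,0; python3 - <<'E'
from h import *
p=grab_frame("top");r=[d for d in cut_out(p,"ring_small")]
E
```

```text
t 12.45 pos [0.4451 0.3724 0.1172] rot [-1.5710e+00  1.6000e-03 -2.9124e+00] f [-0.4 -0.3 -0.4] w 0.0718 j [ 0.57  0.07  1.83 -0.    1.24  1.91]
.4454,.3718,.044,-2.914 travel mm [-0.1 73.2  0.6] twist [ 0.01  0.09 -0.09]
```

View pics/c1.png

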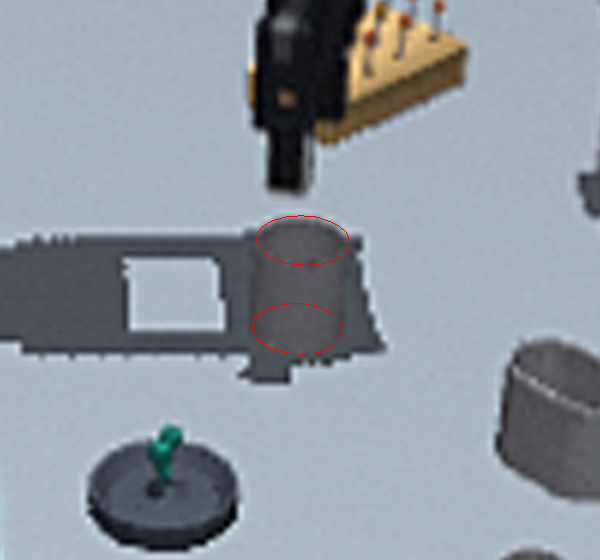

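Request:
carry_out(motion=[{"gripper":0.072,"travel":[0,0.016,0],"twist":[0,0,0]},{"gripper":0.072,"travel":[0,0.04,0],"twist":[0,0,0]},{"gripper":0.072,"travel":[0,0.06,0],"twist":[0,0,0]},{"gripper":0.072,"travel":[0,0.07,0],"twist":[0,0,0]},{"gripper":0.072,"travel":[0,0.073,0],"twist":[0,0,0]},{"gripper":0.055,"travel":[0,0.073,0],"twist":[0,0,0]},{"gripper":0.042,"travel":[0,0.073,0],"twist":[0,0,0]},{"gripper":0.042,"travel":[0,0.073,0],"twist":[0,0,0]}])

```text
t: 13.6
ee_pos: [0.446, 0.3723, 0.0451]
eef_rot: [-1.572, 0.002, -2.914]
ft_force: [-0.5, 0.5, 2.6]
gripper_width: 0.0473
```

Request:
carry_out(motion=[{"gripper":0.042,"travel":[0,-0.015,0],"twist":[0,0,0]},{"gripper":0.042,"travel":[0,-0.045,0],"twist":[0,0,0]},{"gripper":0.042,"travel":[0,-0.075,0],"twist":[0,0,0]},{"gripper":0.042,"travel":[0.003,-0.09,0.021],"twist":[0,0,0]},{"gripper":0.042,"travel":[0.009,-0.09,0.065],"twist":[0,0,0]},{"gripper":0.042,"travel":[0.0165,-0.09,0.115],"twist":[0,0,0]},{"gripper":0.042,"travel":[0.022,-0.09,0.153],"twist":[0,0,0]},{"gripper":0.042,"travel":[0.0246,-0.09,0.1707],"twist":[0,0,0]}])

```text
t: 14.6
ee_pos: [0.4598, 0.1984, 0.1345]
eef_rot: [-1.571, 0.001, -2.916]
ft_force: [-0.2, 1.0, -1.9]
gripper_width: 0.0475
```

Request:
carry_out(motion=[{"gripper":0.042,"travel":[0,0.005,0],"twist":[0,0,0]},{"gripper":0.042,"travel":[0,0.018,0],"twist":[0,0,0]},{"gripper":0.042,"travel":[0,0.032,0],"twist":[0,0,0]},{"gripper":0.042,"travel":[0,0.04,0],"twist":[0,0,0]},{"gripper":0.042,"travel":[0,0.042,0],"twist":[0,0,0]},{"gripper":0.042,"travel":[0,0.042,0],"twist":[0,0,0]},{"gripper":0.042,"travel":[0,0.042,0],"twist":[0,0,0]},{"gripper":0.042,"travel":[0,0.042,0],"twist":[0,0,0]}])

```text
t: 15.6
ee_pos: [0.4602, 0.2, 0.0924]
eef_rot: [-1.571, 0.001, -2.914]
ft_force: [-0.3, -0.1, -1.5]
gripper_width: 0.047
```

```bash
python3 go.py .4599,.2000,.0499,-2.914;python3 ov.py c2.png ring_medium,.4599,.2000,.048,0 former_medium,.4599,.2,0,0
```

```text
t 15.60 pos [0.4602 0.2    0.0924] rot [-1.5709e+00  9.0000e-04 -2.9138e+00] f [-0.3 -0.1 -1.5] w 0.0470 j [ 0.26 -0.08  2.03  0.    1.19  1.6 ]
.4599,.2000,.0499,-2.914 travel mm [ 0.3 42.5 -0.1] twist [ 0.    0.01 -0.05]
```

View pics/c2.png

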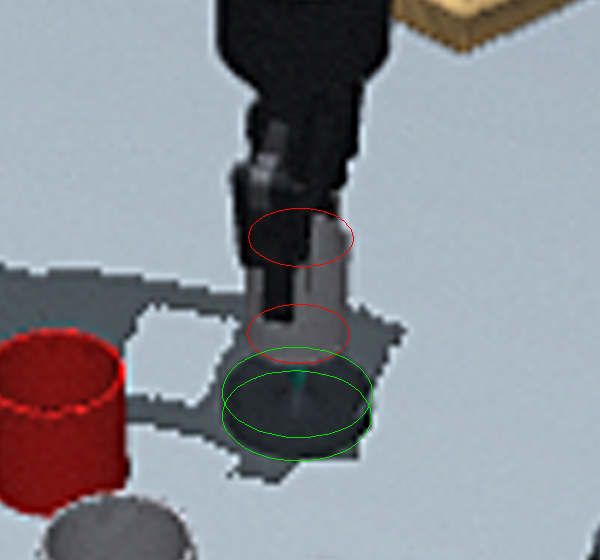

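Request:
carry_out(motion=[{"gripper":0.042,"travel":[0,0.012,0],"twist":[0,0,0]},{"gripper":0.042,"travel":[0,0.026,0],"twist":[0,0,0]},{"gripper":0.042,"travel":[0,0.036,0],"twist":[0,0,0]},{"gripper":0.042,"travel":[0,0.039,0],"twist":[0,0,0]},{"gripper":0.042,"travel":[0,0.0405,0],"twist":[0,0,0]},{"gripper":0.042,"travel":[0,0.0412,0],"twist":[0,0,0]},{"gripper":0.042,"travel":[0,0.0418,0],"twist":[0,0,0]},{"gripper":0.042,"travel":[0,0.0422,0],"twist":[0,0,0]}])

```text
t: 16.65
ee_pos: [0.4601, 0.2, 0.051]
eef_rot: [-1.571, -0.0, -2.914]
ft_force: [-6.2, -2.1, 9.1]
gripper_width: 0.0468
```

Request:
carry_out(motion=[{"gripper":0.05,"travel":[0,0,0],"twist":[0,0,0]},{"gripper":0.056,"travel":[0,0,0],"twist":[0,0,0]},{"gripper":0.065,"travel":[0,0,0],"twist":[0,0,0]},{"gripper":0.07,"travel":[0,0,0],"twist":[0,0,0]},{"gripper":0.07,"travel":[0,-0.01,0],"twist":[0,0,0]},{"gripper":0.07,"travel":[0,-0.03,0],"twist":[0,0,0]},{"gripper":0.07,"travel":[0,-0.055,0],"twist":[0,0,0]},{"gripper":0.085,"travel":[0,-0.08,0],"twist":[0,0,0]}])

```text
t: 17.65
ee_pos: [0.4599, 0.2, 0.1312]
eef_rot: [-1.571, 0.001, -2.914]
ft_force: [-0.6, 0.5, 0.2]
gripper_width: 0.0846
```

```bash
python3 go.py .475,.016,.14,-2.914;python3 ov.py c3.png ring_medium,.4599,.2000,.006,0 former_medium,.4599,.2,0,0
```

```text
t 17.65 pos [0.4599 0.2    0.1312] rot [-1.5708e+00  7.0000e-04 -2.9138e+00] f [-0.6  0.5  0.2] w 0.0846 j [ 0.26 -0.14  2.01 -0.    1.27  1.6 ]
.475,.016,.14,-2.914 travel mm [ 26.9  -8.9 182.6] twist [ 0.    0.01 -0.04]
```

View pics/c3.png

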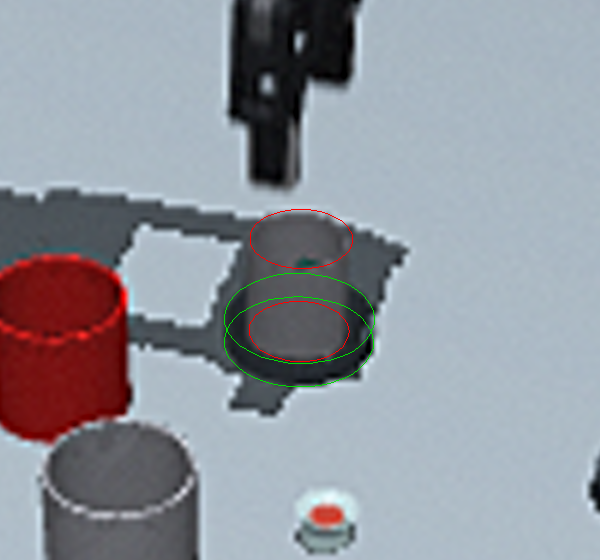

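Request:
carry_out(motion=[{"gripper":0.085,"travel":[0.003,0,0.02],"twist":[0,0,0]},{"gripper":0.085,"travel":[0.009,0,0.06],"twist":[0,0,0]},{"gripper":0.085,"travel":[0.0165,0,0.112],"twist":[0,0,0]},{"gripper":0.085,"travel":[0.023,0,0.157],"twist":[0,0,0]},{"gripper":0.085,"travel":[0.026,0,0.177],"twist":[0,0,0]},{"gripper":0.085,"travel":[0.0268,0,0.1827],"twist":[0,0,0]},{"gripper":0.085,"travel":[0.0268,0.01,0.1827],"twist":[0,0,0]},{"gripper":0.085,"travel":[0.0268,0.02,0.1827],"twist":[0,0,0]}])

```text
t: 18.7
ee_pos: [0.4747, 0.0167, 0.1088]
eef_rot: [-1.571, -0.0, -2.913]
ft_force: [-0.8, 0.3, 0.5]
gripper_width: 0.085
```

```bash
python3 go.py .475,.016,.05,-2.914;python3 ov.py d1.png ring_large,.475,.016,0,0
```

```text
t 18.70 pos [0.4747 0.0167 0.1088] rot [-1.5712e+00 -4.0000e-04 -2.9127e+00] f [-0.8  0.3  0.5] w 0.0850 j [-0.12 -0.18  2.08  0.    1.24  1.22]
.475,.016,.05,-2.914 travel mm [-0.2 58.8  0.8] twist [0.02 0.08 0.02]
```

View pics/d1.png

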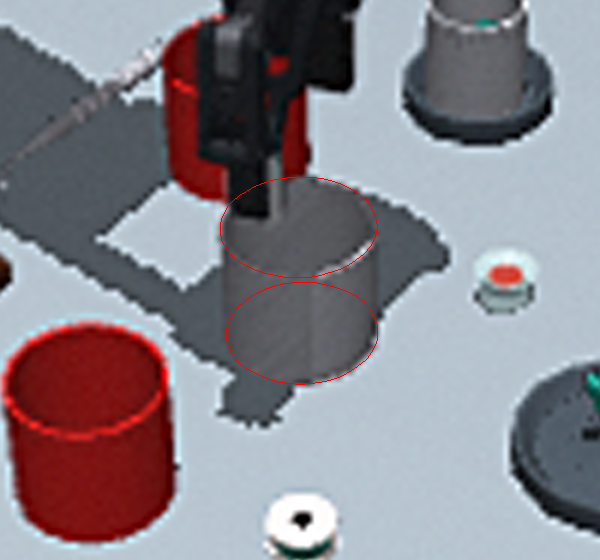

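```bash
python3 - <<'E'
from h import *
p=grab_frame("scene")
c=np.array([.475,.016]);j=np.array([.2256,-.9742]);o=(proj(p,[.475,.016,.03])[0]+.5)*6-[300,280]
for s in(42.5,57,-42.5,-57):
  for z in(.09,.10):
    q=np.r_[c+j*s/1e3,z];print(s,z,((proj(p,q)[0]+.5)*6-o).round())
E
```

```text
42.5 0.09 [262. 234.]
42.5 0.1 [261. 214.]
57 0.09 [249. 256.]
57 0.1 [249. 237.]
-42.5 0.09 [329. 111.]
-42.5 0.1 [329.  92.]
-57 0.09 [340.  91.]
-57 0.1 [340.  72.]
```

Request:
carry_out(motion=[{"gripper":0.085,"travel":[0,0.01,0],"twist":[0,0,0]},{"gripper":0.085,"travel":[0,0.025,0],"twist":[0,0,0]},{"gripper":0.085,"travel":[0,0.04,0],"twist":[0,0,0]},{"gripper":0.085,"travel":[0,0.053,0],"twist":[0,0,0]},{"gripper":0.085,"travel":[0,0.059,0],"twist":[0,0,0]},{"gripper":0.085,"travel":[0,0.0597,0],"twist":[0,0,0]},{"gripper":0.07,"travel":[0,0.0597,0],"twist":[0,0,0]},{"gripper":0.06,"travel":[0,0.0597,0],"twist":[0,0,0]}])

```text
t: 19.8
ee_pos: [0.4759, 0.0159, 0.0511]
eef_rot: [-1.57, 0.002, -2.914]
ft_force: [-1.0, 1.2, 3.1]
gripper_width: 0.0651
```

Request:
carry_out(motion=[{"gripper":0.06,"travel":[0,0,0],"twist":[0,0,0]},{"gripper":0.06,"travel":[0,-0.015,0],"twist":[0,0,0]},{"gripper":0.06,"travel":[0,-0.045,0],"twist":[0,0,0]},{"gripper":0.06,"travel":[0,-0.075,0],"twist":[0,0,0]},{"gripper":0.06,"travel":[-0.02,-0.08,0.005],"twist":[0,0,0]},{"gripper":0.06,"travel":[-0.06,-0.08,0.014],"twist":[0,0,0]},{"gripper":0.06,"travel":[-0.105,-0.08,0.025],"twist":[0,0,0]},{"gripper":0.06,"travel":[-0.14,-0.08,0.033],"twist":[0,0,0]}])

```text
t: 20.8
ee_pos: [0.6201, 0.0153, 0.1303]
eef_rot: [-1.571, -0.0, -2.914]
ft_force: [-0.4, -0.2, -1.4]
gripper_width: 0.0652
```

Request:
carry_out(motion=[{"gripper":0.06,"travel":[-0.009,0,0.002],"twist":[0,0,0]},{"gripper":0.06,"travel":[-0.0111,0,0.0025],"twist":[0,0,0]},{"gripper":0.06,"travel":[-0.0111,0.005,0.0025],"twist":[0,0,0]},{"gripper":0.06,"travel":[-0.0111,0.015,0.0025],"twist":[0,0,0]},{"gripper":0.06,"travel":[-0.0111,0.025,0.0025],"twist":[0,0,0]},{"gripper":0.06,"travel":[-0.0111,0.03,0.0025],"twist":[0,0,0]},{"gripper":0.06,"travel":[-0.0111,0.03,0.0025],"twist":[0,0,0]},{"gripper":0.06,"travel":[-0.0111,0.03,0.0025],"twist":[0,0,0]}])

```text
t: 21.8
ee_pos: [0.6305, 0.0154, 0.1003]
eef_rot: [-1.571, 0.001, -2.914]
ft_force: [0.1, -0.3, -1.7]
gripper_width: 0.0647
```

```bash
python3 go.py .6302,.0155,.056,-2.914;python3 ov.py d2.png ring_large,.6302,.0155,.05,0 former_large,.6302,.0155,0,0
```

```text
t 21.80 pos [0.6305 0.0154 0.1003] rot [-1.5706e+00  5.0000e-04 -2.9138e+00] f [ 0.1 -0.3 -1.7] w 0.0647 j [-0.09  0.2   1.72 -0.    1.22  1.25]
.6302,.0155,.056,-2.914 travel mm [ 0.3 44.3 -0.2] twist [-0.01  0.01 -0.03]
```

View pics/d2.png

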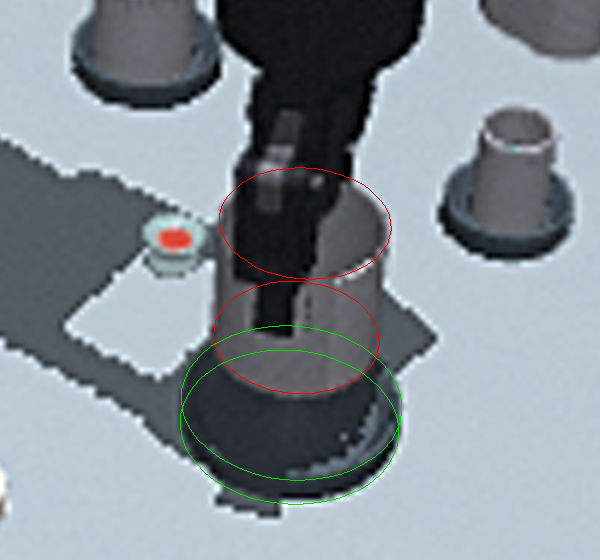

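Request:
carry_out(motion=[{"gripper":0.06,"travel":[-0.001,0.012,0],"twist":[0,0,0]},{"gripper":0.06,"travel":[-0.0015,0.026,0],"twist":[0,0,0]},{"gripper":0.06,"travel":[-0.0015,0.037,0],"twist":[0,0,0]},{"gripper":0.06,"travel":[-0.0015,0.041,0],"twist":[0,0,0]},{"gripper":0.06,"travel":[-0.0015,0.0425,0],"twist":[0,0,0]},{"gripper":0.06,"travel":[-0.0015,0.0432,0],"twist":[0,0,0]},{"gripper":0.06,"travel":[-0.0015,0.0438,0],"twist":[0,0,0]},{"gripper":0.06,"travel":[-0.0015,0.0442,0],"twist":[0,0,0]}])

```text
t: 22.85
ee_pos: [0.632, 0.0157, 0.0571]
eef_rot: [-1.571, 0.0, -2.914]
ft_force: [-5.3, -0.3, 6.2]
gripper_width: 0.0652
```

Request:
carry_out(motion=[{"gripper":0.067,"travel":[0,0,0],"twist":[0,0,0]},{"gripper":0.073,"travel":[0,0,0],"twist":[0,0,0]},{"gripper":0.08,"travel":[0,0,0],"twist":[0,0,0]},{"gripper":0.085,"travel":[0,0,0],"twist":[0,0,0]},{"gripper":0.085,"travel":[0,-0.01,0],"twist":[0,0,0]},{"gripper":0.085,"travel":[0,-0.03,0],"twist":[0,0,0]},{"gripper":0.085,"travel":[0,-0.055,0],"twist":[0,0,0]},{"gripper":0.085,"travel":[0,-0.08,0],"twist":[0,0,0]}])

```text
t: 23.85
ee_pos: [0.6322, 0.0157, 0.1385]
eef_rot: [-1.57, 0.002, -2.914]
ft_force: [-0.9, -0.1, -0.1]
gripper_width: 0.0846
```

```bash
python3 go.py .6123,.3326,.1358,2.7495 .6123,.3326,.1358,-0.3921;python3 ov.py d3.png ring_large,.6302,.0155,.006,0 former_large,.6302,.0155,0,0; python3 ov.py e0.png ring_oval,.6123,.3326,0,2.7495
python3 - <<'E'
from h import *
T=grab_frame("top");S=grab_frame("scene");v=[]
for p in(T,S):
    for d in cut_out(p,"ring_oval"):
        ys,xs=np.where(d["pixels"]);c=proj(p,[.6123,.3326,.027])[0]
        if np.hypot(xs.mean()-c[0],ys.mean()-c[1])<8: v.append((p,d["pixels"]));print(fit("ring_oval",v[-1:],(.6123,.3326,2.75)));break
if len(v)>1:print(fit("ring_oval",v,(.6123,.3326,2.75)))
E
```

```text
t 23.85 pos [0.6322 0.0157 0.1385] rot [-1.5701e+00  2.0000e-03 -2.9138e+00] f [-0.9 -0.1 -0.1] w 0.0846 j [-0.09  0.16  1.69 -0.    1.28  1.25]
.6123,.3326,.1358,2.7495 travel mm [ -52.1    2.6 -313.2] twist [-0.   35.52 -0.12]
.6123,.3326,.1358,-0.3921 travel mm [ -52.1    2.6 -313.2] twist [  -0.16 -144.48    0.  ]
(array([0.61110147, 0.33140801, 2.93125134]), np.float64(0.052264416315049224))
(array([0.61323868, 0.33035372, 2.77441014]), np.float64(0.039710818486961015))
(array([0.61175518, 0.33109309, 2.8644885 ]), np.float64(0.056679140778798584))
```

View pics/d3.png

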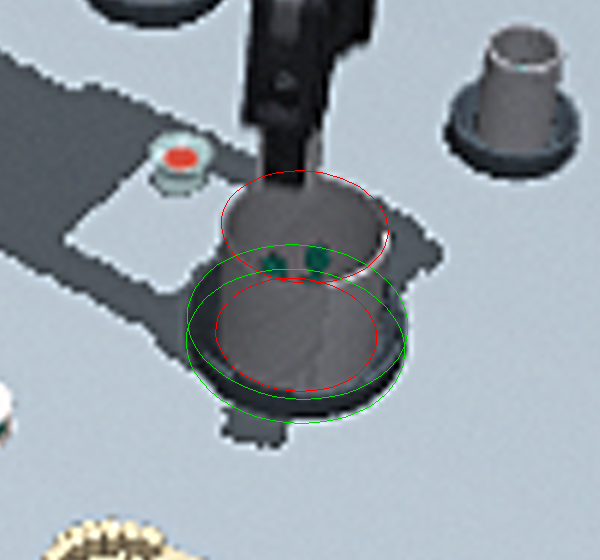

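View pics/e0.png

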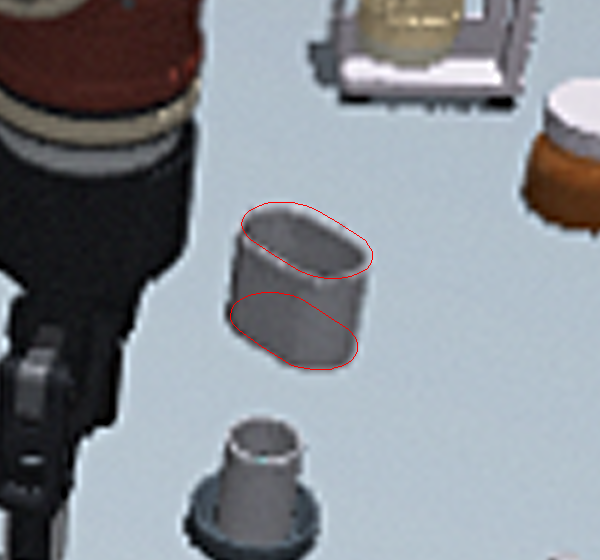

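Request:
carry_out(motion=[{"gripper":0.07,"travel":[-0.003,0,-0.018],"twist":[0,2,0]},{"gripper":0.07,"travel":[-0.0095,0,-0.056],"twist":[0,6,0]},{"gripper":0.07,"travel":[-0.018,0,-0.106],"twist":[0,12,0]},{"gripper":0.07,"travel":[-0.027,0,-0.16],"twist":[0,18,0]},{"gripper":0.07,"travel":[-0.036,0,-0.214],"twist":[0,24,0]},{"gripper":0.07,"travel":[-0.0445,0,-0.264],"twist":[0,30,0]},{"gripper":0.07,"travel":[-0.05,0,-0.298],"twist":[0,33.5,0]},{"gripper":0.07,"travel":[-0.0525,0,-0.3119],"twist":[0,34.9,0]}])

```text
t: 25.15
ee_pos: [0.6109, 0.3334, 0.1338]
eef_rot: [-1.569, -0.002, 2.762]
ft_force: [0.2, 0.4, -1.3]
gripper_width: 0.0697
```

Request:
carry_out(motion=[{"gripper":0.07,"travel":[0,0,0],"twist":[0,0,0]},{"gripper":0.07,"travel":[0,0.01,0],"twist":[0,0,0]},{"gripper":0.07,"travel":[0,0.02,0],"twist":[0,0,0]},{"gripper":0.07,"travel":[0,0.025,0],"twist":[0,0,0]},{"gripper":0.07,"travel":[0,0.025,0],"twist":[0,0,0]},{"gripper":0.07,"travel":[0,0.025,0],"twist":[0,0,0]},{"gripper":0.07,"travel":[0,0.025,0],"twist":[0,0,0]},{"gripper":0.07,"travel":[0,0.025,0],"twist":[0,0,0]}])

```text
t: 26.15
ee_pos: [0.6126, 0.3316, 0.1113]
eef_rot: [-1.571, 0.001, 2.76]
ft_force: [0.4, 0.0, -0.3]
gripper_width: 0.0699
```

```bash
python3 go.py .6125,.3315,.044,2.76;python3 ov.py e1.png ring_oval,.6125,.3315,0,2.76
```

```text
t 26.15 pos [0.6126 0.3316 0.1113] rot [-1.5713e+00  5.0000e-04  2.7603e+00] f [ 0.4  0.  -0.3] w 0.0699 j [0.39 0.33 1.54 0.   1.27 2.34]
.6125,.3315,.044,2.76 travel mm [ 0.1 67.3  0.1] twist [ 0.03  0.02 -0.03]
```

View pics/e1.png

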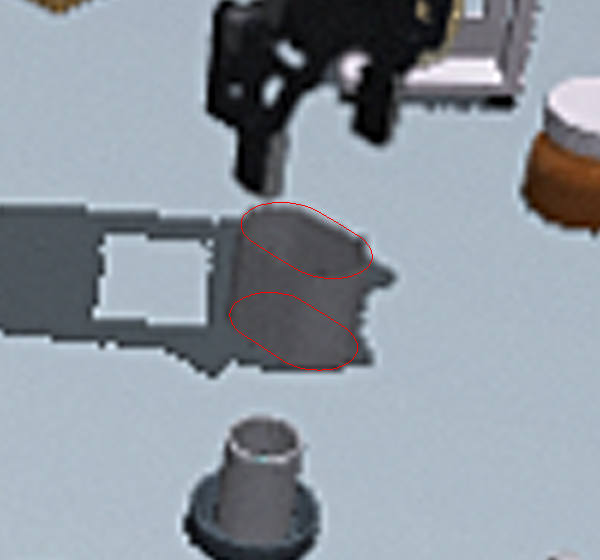

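Request:
carry_out(motion=[{"gripper":0.07,"travel":[0,0.014,0],"twist":[0,0,0]},{"gripper":0.07,"travel":[0,0.034,0],"twist":[0,0,0]},{"gripper":0.07,"travel":[0,0.053,0],"twist":[0,0,0]},{"gripper":0.07,"travel":[0,0.064,0],"twist":[0,0,0]},{"gripper":0.07,"travel":[0,0.0668,0],"twist":[0,0,0]},{"gripper":0.055,"travel":[0,0.0668,0],"twist":[0,0,0]},{"gripper":0.038,"travel":[0,0.0668,0],"twist":[0,0,0]},{"gripper":0.038,"travel":[0,0.0668,0],"twist":[0,0,0]}])

```text
t: 27.2
ee_pos: [0.6131, 0.3317, 0.0452]
eef_rot: [-1.572, 0.002, 2.76]
ft_force: [0.4, -0.6, 1.3]
gripper_width: 0.0439
```

```bash
python3 - <<'E'
from h import *
T=grab_frame("top");S=grab_frame("scene");v=[]
for p in(T,S):
    for d in cut_out(p,"former_oval")[:1]:
        v.append((p,d["pixels"]));print(fit("former_oval",v[-1:],(.4137,-.3906,.05)))
print(fit("former_oval",v,(.4137,-.3906,.05)))
E
python3 ov.py e2.png former_oval,.4137,-.3906,0,.055
python3 go.py .4137,-.3906,.15,-3.087
```

```text
(array([ 0.41441173, -0.39030681,  0.02497882]), np.float64(0.06976920166477488))
(array([ 0.41279582, -0.38859876,  0.02727881]), np.float64(0.024986446031633785))
(array([ 0.4135449 , -0.38877606,  0.02995409]), np.float64(0.05440775613147335))
t 27.45 pos [0.6131 0.3317 0.0452] rot [-1.5721e+00  1.5000e-03  2.7603e+00] f [ 0.4 -0.   4.9] w 0.0441 j [ 0.39  0.41  1.57 -0.    1.17  2.34]
.4137,-.3906,.15,-3.087 travel mm [ -83.9 -105.7  744.5] twist [  0.06 -24.98  -0.1 ]
```

View pics/e2.png

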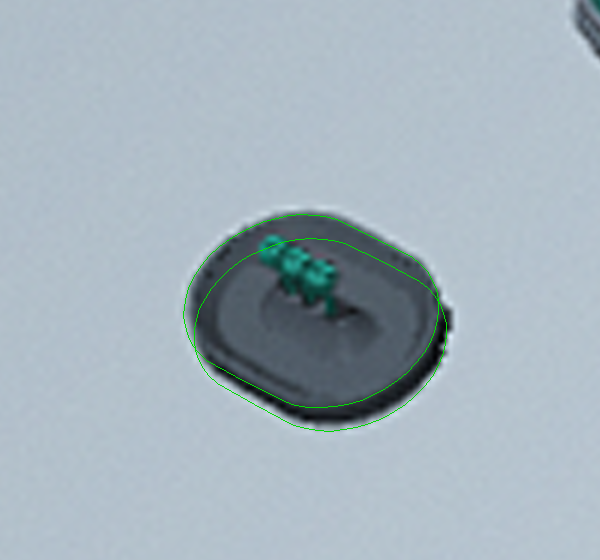

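Request:
carry_out(motion=[{"gripper":0.038,"travel":[0,-0.015,0],"twist":[0,0,0]},{"gripper":0.038,"travel":[0,-0.05,0],"twist":[0,0,0]},{"gripper":0.038,"travel":[0,-0.09,0],"twist":[0,0,0]},{"gripper":0.038,"travel":[-0.0022,-0.11,0.02],"twist":[0,0,0]},{"gripper":0.038,"travel":[-0.0068,-0.11,0.06],"twist":[0,0,0]},{"gripper":0.038,"travel":[-0.0124,-0.11,0.11],"twist":[0,0,0]},{"gripper":0.038,"travel":[-0.0186,-0.11,0.165],"twist":[0,0,0]},{"gripper":0.038,"travel":[-0.0249,-0.11,0.22],"twist":[0,0,0]}])

```text
t: 28.45
ee_pos: [0.5523, 0.1166, 0.1537]
eef_rot: [-1.57, -0.001, 2.761]
ft_force: [0.3, 0.2, -1.9]
gripper_width: 0.0439
```

Request:
carry_out(motion=[{"gripper":0.038,"travel":[-0.006,0,0.055],"twist":[0,-2,0]},{"gripper":0.038,"travel":[-0.0124,0,0.11],"twist":[0,-5,0]},{"gripper":0.038,"travel":[-0.0186,0,0.165],"twist":[0,-9,0]},{"gripper":0.038,"travel":[-0.0249,0,0.22],"twist":[0,-13,0]},{"gripper":0.038,"travel":[-0.031,0,0.275],"twist":[0,-17,0]},{"gripper":0.038,"travel":[-0.0373,0,0.33],"twist":[0,-21,0]},{"gripper":0.038,"travel":[-0.0435,0,0.385],"twist":[0,-23.5,0]},{"gripper":0.038,"travel":[-0.049,0,0.435],"twist":[0,-24.4,0]}])

```text
t: 29.45
ee_pos: [0.436, -0.3053, 0.1539]
eef_rot: [-1.571, -0.0, -3.097]
ft_force: [1.0, -0.3, -2.6]
gripper_width: 0.0433
```

```bash
python3 go.py .4140,-.3892,.154,-3.0966
```

```text
t 29.45 pos [ 0.436  -0.3053  0.1539] rot [-1.5714e+00 -3.0000e-04 -3.0970e+00] f [ 1.  -0.3 -2.6] w 0.0433 j [-0.75 -0.09  1.92  0.    1.31  0.78]
.4140,-.3892,.154,-3.0966 travel mm [25.7 -0.1 82.8] twist [ 0.04 -0.02  0.01]
```

Request:
carry_out(motion=[{"gripper":0.038,"travel":[0.0136,0,0.042],"twist":[0,0,0]},{"gripper":0.038,"travel":[0.022,0,0.068],"twist":[0,0,0]},{"gripper":0.038,"travel":[0.026,0,0.08],"twist":[0,0,0]},{"gripper":0.038,"travel":[0.0272,0.005,0.0841],"twist":[0,0,0]},{"gripper":0.038,"travel":[0.0272,0.025,0.0841],"twist":[0,0,0]},{"gripper":0.038,"travel":[0.0272,0.045,0.0841],"twist":[0,0,0]},{"gripper":0.038,"travel":[0.0272,0.055,0.0841],"twist":[0,0,0]},{"gripper":0.038,"travel":[0.0272,0.055,0.0841],"twist":[0,0,0]}])

```text
t: 30.45
ee_pos: [0.4133, -0.388, 0.0971]
eef_rot: [-1.573, -0.002, -3.096]
ft_force: [0.1, 0.2, -2.0]
gripper_width: 0.0438
```

```bash
python3 go.py .4140,-.3892,.05,-3.0966;python3 ov.py e3.png ring_oval,.4140,-.3892,.055,.045 former_oval,.414,-.3892,0,.045
```

```text
t 30.45 pos [ 0.4133 -0.388   0.0971] rot [-1.5735e+00 -1.9000e-03 -3.0965e+00] f [ 0.1  0.2 -2. ] w 0.0438 j [-0.89  0.07  1.87  0.    1.21  0.64]
.4140,-.3892,.05,-3.0966 travel mm [-0.8 47.1  1.4] twist [0.15 0.01 0.11]
```

View pics/e3.png

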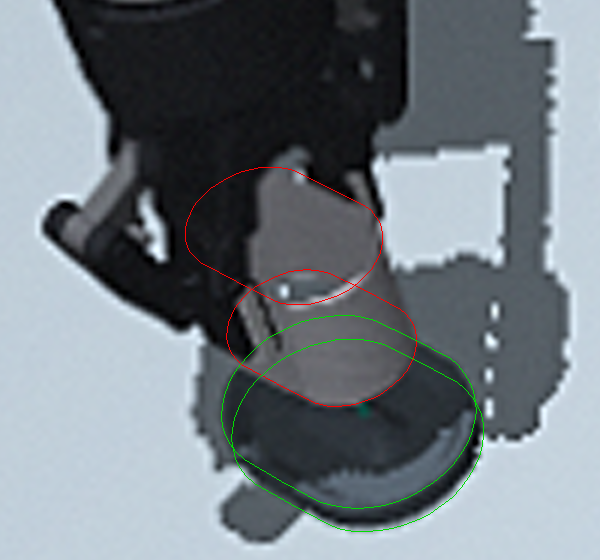

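Request:
carry_out(motion=[{"gripper":0.038,"travel":[-0.0007,0.013,0],"twist":[0,0,0]},{"gripper":0.038,"travel":[-0.0007,0.029,0],"twist":[0,0,0]},{"gripper":0.038,"travel":[-0.0007,0.041,0],"twist":[0,0,0]},{"gripper":0.038,"travel":[-0.0007,0.0455,0],"twist":[0,0,0]},{"gripper":0.038,"travel":[-0.0007,0.047,0],"twist":[0,0,0]},{"gripper":0.038,"travel":[-0.0007,0.048,0],"twist":[0,0,0]},{"gripper":0.038,"travel":[-0.0007,0.0487,0],"twist":[0,0,0]},{"gripper":0.038,"travel":[-0.0007,0.0492,0],"twist":[0,0,0]}])

```text
t: 31.5
ee_pos: [0.4148, -0.3896, 0.0512]
eef_rot: [-1.57, 0.0, -3.097]
ft_force: [-2.9, 3.2, 7.0]
gripper_width: 0.0441
```

```bash
python3 go.py;python3 ov.py e4.png ring_oval,.4147,-.3892,.006,.045 former_oval,.414,-.3892,0,.045
```

```text
t 31.50 pos [ 0.4148 -0.3896  0.0512] rot [-1.5703e+00  3.0000e-04 -3.0970e+00] f [-2.9  3.2  7. ] w 0.0441 j [-0.88  0.13  1.89 -0.    1.12  0.64]
```

View pics/e4.png

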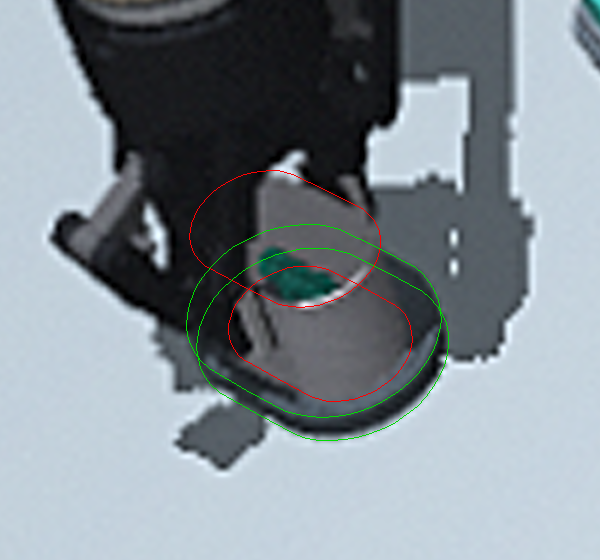

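Seated in the dish with light contact; release and rise.

Request:
carry_out(motion=[{"gripper":0.046,"travel":[0,0,0],"twist":[0,0,0]},{"gripper":0.052,"travel":[0,0,0],"twist":[0,0,0]},{"gripper":0.06,"travel":[0,0,0],"twist":[0,0,0]},{"gripper":0.068,"travel":[0,0,0],"twist":[0,0,0]},{"gripper":0.068,"travel":[0,-0.01,0],"twist":[0,0,0]},{"gripper":0.068,"travel":[0,-0.03,0],"twist":[0,0,0]},{"gripper":0.068,"travel":[0,-0.06,0],"twist":[0,0,0]},{"gripper":0.068,"travel":[0,-0.1,0],"twist":[0,0,0]}])

```text
t: 32.55
ee_pos: [0.4143, -0.389, 0.1516]
eef_rot: [-1.571, -0.0, -3.097]
ft_force: [0.6, 0.9, -0.1]
gripper_width: 0.0679
```

Request:
carry_out(motion=[{"gripper":0.068,"travel":[0.01,-0.04,0.015],"twist":[0,0,0]},{"gripper":0.068,"travel":[0.02,-0.08,0.05],"twist":[0,0,0]},{"gripper":0.068,"travel":[0.03,-0.11,0.09],"twist":[0,0,0]},{"gripper":0.068,"travel":[0.05,-0.11,0.13],"twist":[0,0,0]},{"gripper":0.068,"travel":[0.08,-0.11,0.165],"twist":[0,0,0]},{"gripper":0.068,"travel":[0.11,-0.11,0.19],"twist":[0,0,0]},{"gripper":0.068,"travel":[0.13,-0.11,0.2],"twist":[0,0,0]},{"gripper":0.068,"travel":[0.13,-0.11,0.2],"twist":[0,0,0]}])

```text
t: 33.55
ee_pos: [0.2926, -0.5951, 0.2608]
eef_rot: [-1.57, 0.001, -3.099]
ft_force: [0.1, 0.6, -0.8]
gripper_width: 0.068
```

```bash
python3 - <<'E'
from h import *
T=grab_frame("top");S=grab_frame("scene")
cv2.imwrite("pics/f_s.png",S["pixels"][:,:,::-1]);cv2.imwrite("pics/f_t.png",T["pixels"][:,:,::-1])
big=cv2.resize(S["pixels"][:,:,::-1],None,fx=6,fy=6,interpolation=cv2.INTER_CUBIC);big2=big.copy()
A=[("small",.6558,.1815,0),("medium",.4599,.2,0),("large",.6312,.0155,0),("oval",.4145,-.3892,.045)]
tl=[]
for n,x,y,w in A:
    for b,dr in((big,0),(big2,1)):
        im=b.copy()
        if dr:
            for nm,z in(("ring_"+n,.006),("former_"+n,0)):
                uv=(proj(S,pts(nm,x,y,w,z))+.5)*6-.5;k=len(uv)//2
                for j in(uv[:k],uv[k:]):cv2.polylines(im,[np.round(j).astype(np.int32)],True,(0,0,255) if nm[0]=="r" else (0,220,0),1)
        c=((proj(S,[x,y,.03])[0]+.5)*6).astype(int);tl.append(im[c[1]-140:c[1]+140,c[0]-130:c[0]+130])
cv2.imwrite("pics/f_z.png",cv2.resize(np.vstack([np.hstack(tl[0:3]),np.hstack(tl[3:6])]),None,fx=1,fy=1))
cv2.imwrite("pics/f_z2.png",np.hstack(tl[6:8]))
E
python3 go.py
```

```text
t 33.65 pos [ 0.2941 -0.5941  0.2604] rot [-1.5707e+00  8.0000e-04 -3.0966e+00] f [-0.1 -0.6  0.1] w 0.0680 j [-1.22  0.14  1.51  0.    1.49  0.3 ]
```

View pics/f_s.png

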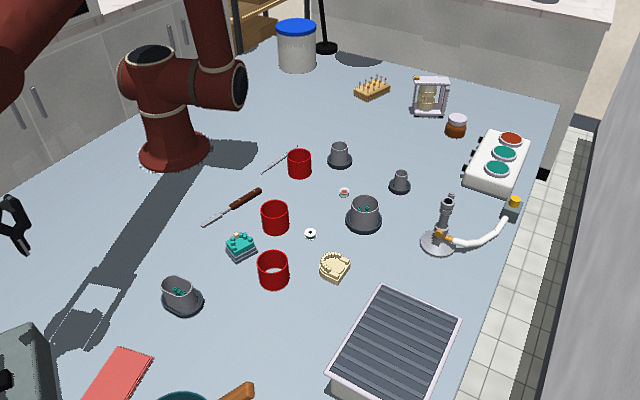

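View pics/f_z.png

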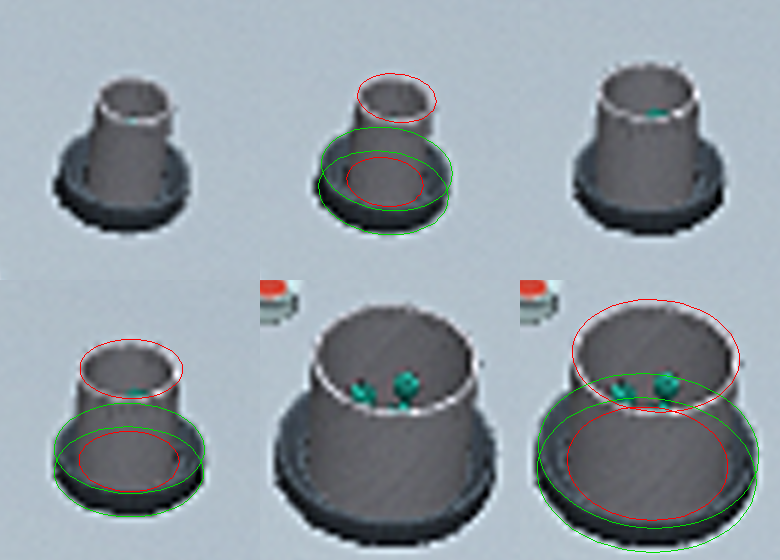

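View pics/f_z2.png

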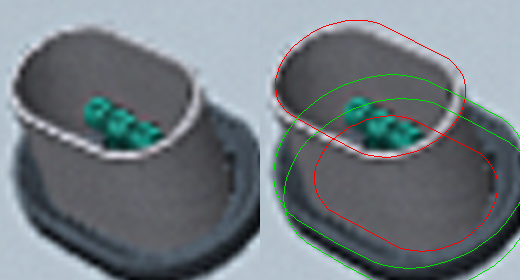

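View pics/f_t.png

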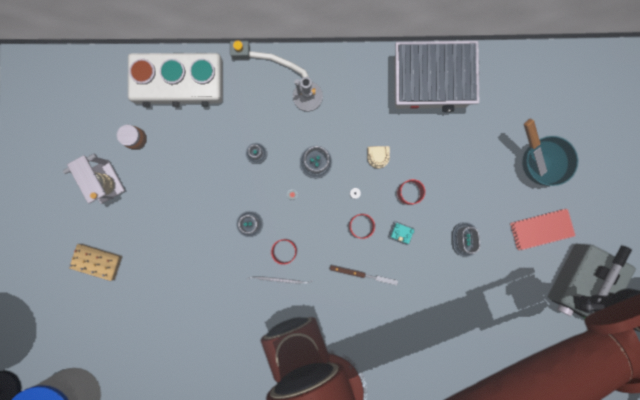

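```bash
python3 -c "
from workcell import *
print(sign_off())"
```

```text
the job is handed in; nothing more can be done
None
```

All four steel rings are on the formers of their own size and shape, and the job is handed in at about 34 s of the 112 s allowed. I gripped each ring from outside, lowered it over the wax, and opened the jaws once the wrist showed light contact of about 6–9 N.

**Height:** contact came within about 0.5 mm of the 6 mm seat height each time.

**Final pictures:** both cameras show every ring upright inside its lip. The wax is visible inside the rings, the formers look flat, and the two stone models and the red rings stand where they were.

**Small disagreements:**
- **Camera fits:** fitted outlines and picture edges differed by about 1–3 mm, close to the stated calibration error. In the final picture the rims show slightly lower than predicted, not higher, so nothing suggests a ring is perched on a lip.
- **Side forces:** I saw small sideways forces of about 3–6 N at contact on all four rings, gone after release.
- **Not measured:** I judged each ring fully home from the contact height and the pictures, and did not measure rim tilt separately.

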